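# Stand the fallen canister in the tray and slide the loaded tray into its holder

### The arm

A 6-joint arm with a two-finger parallel gripper is mounted at the origin on the work surface. World frame = base frame: x ahead of the robot, y to its left, z up, the work surface at z = 0. Lengths are in m, angles in degrees, forces in N, time in s.
With the tool pointing down it reaches from about 0.275 to 0.725 m from the base axis. Payload 15.9 kg.
Tool frame: the origin (TCP) lies between the finger pads; the fingertips stand 17 mm ahead of it and the grasp point (between the pads) lies 2 mm behind it (r.nose_length is the distance from the TCP to the fingertips, in m); z points along the fingers, y is the line along which they close (so a half turn about z gives the same grasp; the last joint's range is limited). The gripper opens to 85 mm and grips with 20 to 120 N. Pads are 22 mm wide; open, the fingers measure 114 mm over their backs; the gripper's body (76 mm by 85 mm) begins 54 mm behind the grasp point. The pads swing forward as they close: fully open they stand 13 mm farther back than shut.
Start: joints at [-65.374, 12.198, -1.971, 75.831, 0, 90], TCP at [0.208, -0.455, 0.248] pointing down, gripper open.
Joint ranges: [-170.91, 170.91], [-42.67, 98.43], [-65.05, 77.54], [-120.47, 116.71], [-90, 82.35], [-180, 180]. Speed limits (degrees/s): [108.29, 108.29, 136.94, 147.25, 180, 180].

### API

Orientations are given as [roll, pitch, yaw] about the fixed x, y, z axes, in that order (R = Rz(yaw) Ry(pitch) Rx(roll)).
In Python, from cell import r gives the robot as it stands. The module is installed in compiled form; this text tells all that it offers.
- The arm moves only by the shell command python3 -m jog 'ROWS' [OPENING] [FORCE]. ROWS is JSON, a list of rows, each an object of numbers: "dx", "dy", "dz": the shift along the world's x, y, z in m; "wx", "wy", "wz": the turn, a rotation vector about the world's x, y, z in degrees. In form: [{"dx": .., "dy": .., "dz": .., "wx": .., "wy": .., "wz": ..}, ...]. A call has 1 to 20 rows; each row is the pose to reach, as a shift and turn from the pose commanded when the call began; what a row does not reach only later rows make up. A row lasts 1/8 s, in which the tool goes at most 62.5 mm and 10.7 degrees, less where a joint would pass 70% of its speed; a pose out of reach is approached as far as the arm can. A call with a gripper value outside its range is refused whole. OPENING is the opening, from 0 (shut) to 1 (fully open), set as the call begins (- or left out, the last holds). The fingers move at their own pace and stop on an object; FORCE is the grip in N (left out, the last holds). Time passes only in rows, so rows that repeat a pose let the fingers close. It gives the time, the measured TCP pose, the force, the opening and the grip force at its end, in the units of the state.
- r.read_state(): the state, without advancing time (a new reading comes with each control period).
- r.get_image(name): name is "side" or "top" or "wrist"; returns the picture (400x640x3 uint8, red, green, blue); there is no depth.
- r.calibration(name): a dict with "mtx" (3x3 intrinsics, pixels), "position" and "attitude" of the camera in the world. Camera axes: x right, y up, looking along -z (the intrinsics and any distortion apply to the point x, -y, -z); pixel columns grow to the right and rows downward; lengths in m; the calibration is good to about 2 mm. A picture is of the moment at which its call begins: read the wrist's pose just before it. calibration takes no time and is no camera call; for the wrist camera it gives the pose at the moment of the call.
- r.sign_off(): hands the job in; it is judged then, once.
The state is a dict: "clock": time; "joints": joint angles; "qd": joint speeds; "effort": joint torques, N m; "tcp_pos": TCP position; "orientation": TCP orientation; "ft_force": force on the tool from outside, world axes, zero at the start; "torque": the same for the moment, N m; "opening": opening from 0.0 (shut) to 1.0 (fully open); "gripper_force": force on a finger pad.
Only numpy, scipy, OpenCV 4.12 (cv2) and the standard library are available. Lean on these libraries where they do the work, as an engineer would, in place of code of your own. Each camera call takes 0.05 s, during which the arm holds its last target. There are 200 camera calls.

### The job

The blue canister has fallen over: first stand it upright on its base in the steel tray beside the jar, while the tray is still out in front of its holder. Then slide the loaded tray into the slotted holder, all the way home against the red back stop, with the canister and the jar both still standing in it. Leave the saucer, gauge rod and spray can where they are.

Things in the scene. Friction and masses are not known exactly. Their poses are not given: they have to be found in the camera images.
- holder: Fixed green tray holder, open top, no floor. Origin on the counter, where the tray's origin is when fully home; the tray slides in along +x. Runners (30 high): inner faces at y = -73 and 73, x -70 to 96; lips on top reach in to |y| = 63, underside at 26. Flared mouth, 30 high, widens from |y| 73 at x = -70 to 93 at x = -125. Red back stop, 30 high, face at x = 90.
- tray: Loose steel tray, about 0.3 kg: pan 180 (x) by 118 (y), 20 high, walls 4, floor 3 thick; flanges on its long sides (height 16 to 20) make it 136 wide and run under the holder's lips. Origin: centre of underside. A black bar handle is on its -x end. It starts in front of the holder's mouth, roughly lined up, +x end towards the holder.
- tray_handle (a point): Middle of the tray's handle bar: bar 12 thick, along the tray's y, 80 long (92 over its ends); this point is at x = -125, z = 14 in the tray's frame. The bar's outer face is 6 further out; 29 of free space between bar and tray wall.
- jar: Amber jar with steel cap, 52 diameter, 75 tall, standing loose in the +x half of the tray. Origin: centre of its underside; own z up. About 0.2 kg.
- canister: Closed blue plastic canister: square body 56 x 56 x 75 tall, rounded edges, with a round white cap on top, 36 diameter and 14 high (89 in all). Origin: centre of its base; own +z runs from base to cap. It starts lying on one flat side on the counter (own z level). About 0.2 kg.
- saucer: White ceramic saucer of nuts, 130 diameter, 18 high; leave alone. Origin: centre of its underside.
- gauge_rod: Flat aluminium gauge rod lying on the counter, 240 long (x from -140 to +100), 12 to 22 wide, 6 thick; leave alone. Origin: on its underside.
- spray_can: Yellow can with a red cap, 60 diameter, 170 high; leave alone. Origin: centre of its underside.
Not all that is in view belongs to the job. Several things look just like the canister: the one meant starts farthest to the robot's right.

How it is judged (in metres and radians):
On the way:
1. the canister stands upright on the tray floor, let go, with the tray still out of the holder (at least 120 mm short of home) (angle between canister's own z axis and vertical below 0.1 rad and x of canister in the frame of tray between -0.08 and 0.08 m and y of canister in the frame of tray between -0.05 and 0.05 m and z of canister in the frame of tray below 0.009 m and height (world z) of tray below 0.006 m and contact force between the fingers and canister below 0.1 N and x of tray in the frame of holder below -0.12 m), for 0.2 s.
At the end, for the whole second after the job is handed in: The tray is in the holder within 8 mm of fully home, flat and straight; canister and jar both stand upright (within 0.1 rad) on the tray floor, everything at rest (x of tray in the frame of holder between -0.008 and 0.008 m and y of tray in the frame of holder between -0.01 and 0.01 m and angle between the x axis of tray and the x axis of holder, either way round below 0.08 rad and height (world z) of tray below 0.006 m and linear speed of tray below 0.01 m/s and angle between each of canister, jar's own z axis and vertical below 0.1 rad and z of each of canister, jar in the frame of tray below 0.009 m and x of canister in the frame of tray between -0.08 and 0.08 m and y of canister in the frame of tray between -0.05 and 0.05 m and linear speed of each of canister, jar below 0.02 m/s and x of jar in the frame of tray between -0.08 and 0.08 m and y of jar in the frame of tray between -0.05 and 0.05 m); the robot touches nothing.
It fails at once if the jar is knocked over (angle between jar's own z axis and vertical above 0.6 rad).
It fails at once if the saucer is moved by over 30 mm (distance of saucer from where it was at the start of the episode above 0.03 m).
It fails at once if the gauge rod is moved by over 30 mm (distance of gauge_rod from where it was at the start of the episode above 0.03 m).
It fails at once if the spray can is moved by over 30 mm (distance of spray_can from where it was at the start of the episode above 0.03 m).
It also fails if it takes over 61 s, if anything falls off the work surface, if the arm or the gripper's body presses on something with over 40 N, if the wrist force passes 120 N, or if a joint passes its speed limit or range.

## Working session

There is one attempt and no reset: what is moved stays moved. The work goes in short steps, Python scripts to look and compute and a shell command to move; the robot and the scene stay as the last step left them, time stands still between calls to the robot, and variables do not carry over. Pictures are saved under pics/ and viewed, at most 10 in all, crops included, and the job is handed in when it is done.

```bash
mkdir -p pics
cat > h.py <<'E'
import numpy as np, cv2
from scipy.spatial.transform import Rotation as R
from cell import r
def rot(a):
    a=np.array(a,float)
    if a.shape==(3,3): return a
    if a.size==4: return R.from_quat(a).as_matrix()
    return R.from_euler('xyz',a,degrees=True).as_matrix()
def ray(c,uv):
    uv=np.atleast_2d(np.array(uv,float))
    K=np.array(c['mtx']); d=c.get('distortion',c.get('dist',None))
    p=cv2.undistortPoints(uv.reshape(-1,1,2),K,None if d is None else np.array(d,float)).reshape(-1,2)
    v=np.c_[p[:,0],-p[:,1],-np.ones(len(p))]
    return np.array(c['position']),v@rot(c['attitude']).T
def onz(c,uv,z):
    o,v=ray(c,uv); return o+v*((z-o[2])/v[:,2:3])
def shot(n,f=None):
    c=r.calibration(n); im=r.get_image(n)[:,:,::-1].copy()
    if f: cv2.imwrite('pics/'+f,im)
    return c,im
E
python3 - <<'E'
from h import *
for n in('top','side'):
    c,im=shot(n,n+'0.png'); print(c)
print(r.read_state())
E
```

```text
{'mtx': array([[402.08141707,   0.        , 330.72606733],
       [  0.        , 402.08141707, 197.36055071],
       [  0.        ,   0.        ,   1.        ]]), 'position': array([0.35370902, 0.06228975, 1.26738912]), 'attitude': array([  9.10305361,  -0.59364406, -89.86133729])}
{'mtx': array([[456.74641592,   0.        , 317.10084168],
       [  0.        , 456.74641592, 195.69939387],
       [  0.        ,   0.        ,   1.        ]]), 'position': array([0.03034515, 0.68441251, 1.09230843]), 'attitude': array([  36.8602029 ,    0.29377905, -142.97873487])}
{'clock': 0.1, 'joints': array([-6.53743892e+01,  1.22224674e+01, -2.00126699e+00,  7.58284696e+01,
       -5.80256271e-04,  8.99999597e+01]), 'qd': array([ 0.06514747, -0.04138345,  0.09456463, -0.01980007,  0.02279334,
        0.01189156]), 'effort': array([ 4.35564261e-04, -6.87242818e+01,  4.87809277e+01,  1.21016704e-02,
        2.72003706e-05,  2.22595339e-06]), 'tcp_pos': array([ 0.20823992, -0.45430606,  0.2478848 ]), 'orientation': array([-1.79947796e+02,  5.80219286e-04,  2.46256516e+01]), 'ft_force': array([-0.47395276,  0.56802187,  0.30786796]), 'torque': array([-0.09083402,  0.02087341,  0.03317575]), 'gripper_force': 0.0, 'opening': 0.9965987125775451}
```

View pics/top0.png

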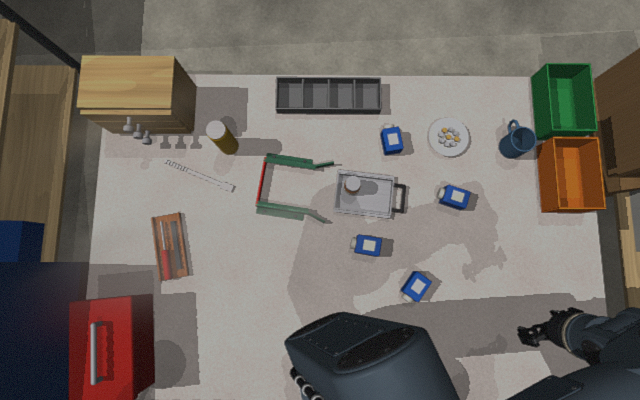

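View pics/side0.png

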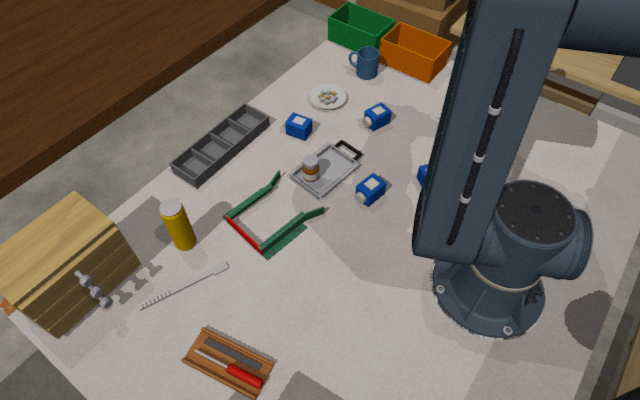

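Top view: candidates that look like the canister are at (392,139), (455,196), (369,245) and (417,287); the mug at (516,143) is not one. Image right is the robot's right (-y), so I choose (455,196). Tray is at (367,194) with its handle at (400,198), holder at (290,187), jar at (352,184). The side view agrees, showing the chosen one at (377,116).

Run:
```python
from h import *
out=[]
ct=r.calibration('top'); im=cv2.imread('pics/top0.png'); im2=cv2.imread('pics/side0.png')
hsv=cv2.cvtColor(im,cv2.COLOR_BGR2HSV)
m=cv2.inRange(hsv,(100,130,50),(125,255,255))
for c in cv2.findContours(m,cv2.RETR_EXTERNAL,cv2.CHAIN_APPROX_NONE)[0]:
    if cv2.contourArea(c)<100 or cv2.contourArea(c)>1500: continue
    b=cv2.boxPoints(cv2.minAreaRect(c)); ctr=b.mean(0)
    print('blue',ctr.round(1),cv2.contourArea(c)); 
    print(onz(ct,b,.056).round(3)[:,:2].tolist())
a=cv2.resize(im[165:230,410:500],None,fx=6,fy=6,interpolation=cv2.INTER_CUBIC)[:390,:400]
b=cv2.resize(im2[85:150,340:407],None,fx=6,fy=6,interpolation=cv2.INTER_CUBIC)[:390,:400]
t=cv2.resize(im[160:225,330:412],None,fx=6,fy=6,interpolation=cv2.INTER_CUBIC)
a=cv2.resize(im[165:230,420:485],None,fx=4.6,fy=4.6); b=cv2.resize(im2[85:150,340:405],None,fx=4.6,fy=4.6)
t=cv2.resize(im[142:227,250:410],(598,318))
row=np.hstack([a,b])
cv2.imwrite('pics/crop1.png',np.vstack([row[:, :598],t]) if False else cv2.resize(np.vstack([row,cv2.resize(t,(row.shape[1],280))]),None,fx=1,fy=1))
# holder: red stop, green
red=cv2.inRange(hsv,(0,120,80),(8,255,255))|cv2.inRange(hsv,(172,120,80),(180,255,255)); red[:, :250]=0; red[:,280:]=0; red[:150]=0;red[225:]=0
p=np.argwhere(red)[:,::-1]; bb=cv2.boxPoints(cv2.minAreaRect(p.astype(np.float32)));print('red',bb.round(1).tolist(),onz(ct,bb,.03)[:,:2].round(3).tolist())
```

```text
blue [416.  285.6] 474.5
[[0.273, -0.156], [0.332, -0.199], [0.297, -0.249], [0.239, -0.205]]
blue [368. 245.] 401.0
[[0.383, -0.021], [0.436, -0.03], [0.424, -0.103], [0.371, -0.093]]
blue [ 11. 241.] 781.5
[[0.472, 1.041], [0.472, 0.976], [0.354, 0.961], [0.354, 1.026]]
blue [454.8 196.9] 435.0
[[0.535, -0.281], [0.592, -0.303], [0.567, -0.378], [0.509, -0.356]]
blue [391.6 140.3] 431.0
[[0.764, -0.103], [0.776, -0.162], [0.695, -0.176], [0.683, -0.117]]
red [[255.60000610351562, 202.89999389648438], [264.1000061035156, 156.8000030517578], [266.29998779296875, 157.1999969482422], [257.79998779296875, 203.3000030517578]] [[0.534, 0.283], [0.681, 0.261], [0.68, 0.254], [0.532, 0.276]]
```

View pics/crop1.png

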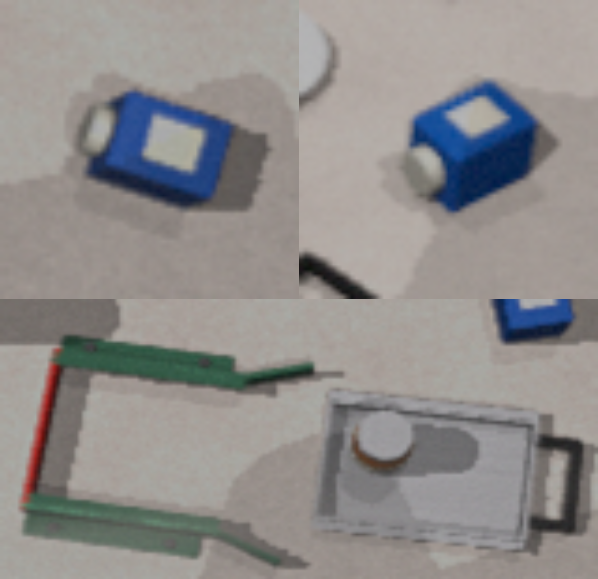

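The close crop shows the chosen canister lying flat, with its cap towards +y (image left). The tray is on its slope towards the holder, with the jar in its far half. Next I move above the canister and look with the wrist camera.

```bash
python3 -m jog '[{"dx":0.05,"dy":0.02,"dz":0.01,"wz":6},{"dx":0.1,"dy":0.04,"dz":0.02,"wz":15},{"dx":0.15,"dy":0.06,"dz":0.03,"wz":24},{"dx":0.2,"dy":0.08,"dz":0.04,"wz":33},{"dx":0.25,"dy":0.1,"dz":0.05,"wz":42},{"dx":0.3,"dy":0.12,"dz":0.05,"wz":46},{"dx":0.33,"dy":0.13,"dz":0.05,"wz":46},{"dx":0.33,"dy":0.13,"dz":0.05,"wz":46},{"dx":0.33,"dy":0.13,"dz":0.05,"wz":46}]'
python3 - <<'E'
from h import *
c,im=shot('wrist','w1.png'); print(c['position'],c['attitude'],r.read_state()['tcp_pos'],r.read_state()['joints'])
ct=r.calibration('top')
print(onz(ct,[(338.3,170.2),(393.7,176.6),(390.5,217.6),(334.8,212.1)],.02)[:,:2].round(3).tolist(), onz(ct,[(352.5,184)],.078))
E
```

```text
[ 0.276366   -0.42401     0.37371103] [-1.68867012e+01  3.71838297e-02 -6.53760258e+01] [ 0.20826343 -0.45431655  0.24794186] [-6.53736974e+01  1.22191438e+01 -1.99721630e+00  7.58302578e+01
  1.52582264e-03  9.00005561e+01]
[[0.641, 0.026], [0.621, -0.15], [0.49, -0.137], [0.507, 0.037]] [[ 0.58536914 -0.01509787  0.078     ]]invalid input at $[0]: expected keys dx, dy, dz, wx, wy, wz
```

View pics/w1.png

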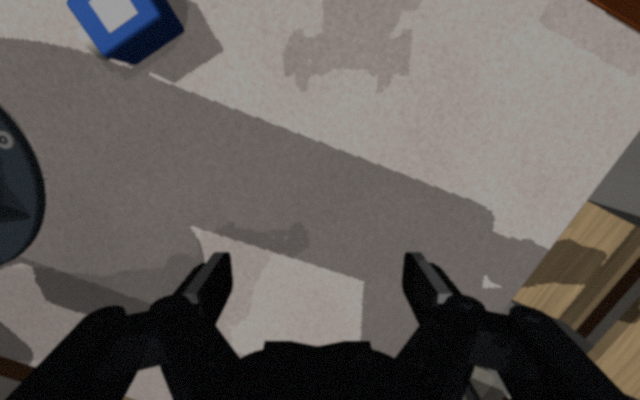

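The shot was taken before any move, because each row needs all six keys; it shows only a decoy at (110,20). I'll resend the move in full form.

```bash
python3 -m jog '[{"dx":0.05,"dy":0.01,"dz":0.01,"wx":0,"wy":0,"wz":6},{"dx":0.1,"dy":0.02,"dz":0.02,"wx":0,"wy":0,"wz":15},{"dx":0.15,"dy":0.03,"dz":0.03,"wx":0,"wy":0,"wz":24},{"dx":0.2,"dy":0.04,"dz":0.04,"wx":0,"wy":0,"wz":33},{"dx":0.25,"dy":0.05,"dz":0.05,"wx":0,"wy":0,"wz":42},{"dx":0.3,"dy":0.065,"dz":0.05,"wx":0,"wy":0,"wz":46},{"dx":0.32,"dy":0.065,"dz":0.05,"wx":0,"wy":0,"wz":46},{"dx":0.32,"dy":0.065,"dz":0.05,"wx":0,"wy":0,"wz":46},{"dx":0.32,"dy":0.065,"dz":0.05,"wx":0,"wy":0,"wz":46}]'
python3 - <<'E'
from h import *
c,im=shot('wrist','w2.png'); s=r.read_state();print(s['tcp_pos'],s['joints'].round(1),s['orientation'].round(2))
hsv=cv2.cvtColor(im,cv2.COLOR_BGR2HSV)
m=cv2.inRange(hsv,(100,130,110),(125,255,255))
m=cv2.morphologyEx(m,cv2.MORPH_OPEN,np.ones((3,3)))
for k in cv2.findContours(m,cv2.RETR_EXTERNAL,cv2.CHAIN_APPROX_NONE)[0]:
    if cv2.contourArea(k)<1000: continue
    b=cv2.boxPoints(cv2.minAreaRect(k)); print(b.round(0).tolist(),onz(c,b,.056)[:,:2].round(4).tolist())
E
```

```text
clock: 1.27
tcp_pos: [0.5278, -0.3897, 0.2981]
orientation: [-180.0, 0.0, 70.6]
ft_force: [0.1, -0.1, 0.1]
opening: 1.001
gripper_force: 0.0
[ 0.52760647 -0.38979249  0.2984227 ] [-36.5  33.3  36.4  93.1  -0.   73. ] [-1.7999e+02  1.0000e-02  7.0580e+01]
[[300.0, 95.0], [342.0, 95.0], [342.0, 154.0], [300.0, 154.0]] [[0.5412, -0.2932], [0.5884, -0.3098], [0.5668, -0.3763], [0.5168, -0.3588]]
[[32.0, 106.0], [44.0, 67.0], [111.0, 87.0], [99.0, 127.0]] [[0.2314, -0.1979], [0.2712, -0.1652], [0.3332, -0.2104], [0.295, -0.2455]]
```

View pics/w2.png

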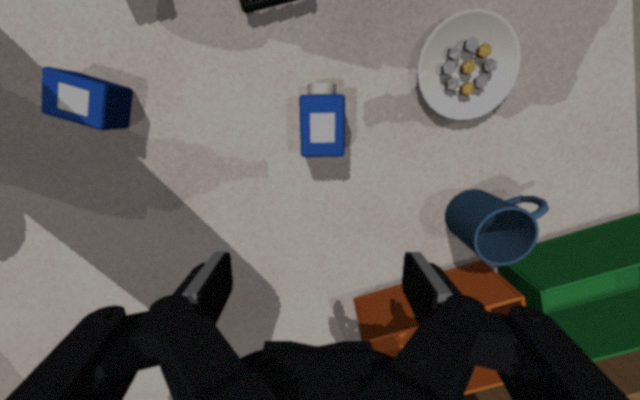

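Wrist view: the canister at (322,125) has its axis straight up the image (yaw about 70.6°) and its cap at (321,88). The saucer is at (468,65) and the mug at (490,225). Body centre comes out at about (0.553, -0.334). I will lean the tool 45° towards the cap end, grasp, and later swing 90° to stand the canister up.

```bash
python3 -m jog '[{"dx":0.01,"dy":0.025,"dz":-0.03,"wx":-8.5,"wy":3,"wz":0},{"dx":0.02,"dy":0.05,"dz":-0.06,"wx":-17,"wy":6,"wz":0},{"dx":0.03,"dy":0.075,"dz":-0.09,"wx":-25.5,"wy":9,"wz":0},{"dx":0.04,"dy":0.1,"dz":-0.12,"wx":-34,"wy":12,"wz":0},{"dx":0.05,"dy":0.125,"dz":-0.15,"wx":-42.4,"wy":14.9,"wz":0},{"dx":0.056,"dy":0.143,"dz":-0.181,"wx":-42.4,"wy":14.9,"wz":0},{"dx":0.056,"dy":0.143,"dz":-0.181,"wx":-42.4,"wy":14.9,"wz":0},{"dx":0.056,"dy":0.143,"dz":-0.181,"wx":-42.4,"wy":14.9,"wz":0}]' 1 40
python3 - <<'E'
from h import *
c,im=shot('wrist','w3.png'); s=r.read_state();print(s['tcp_pos'],s['joints'].round(1),s['orientation'].round(2),R.from_euler('xyz',s['orientation'],degrees=True).as_matrix().round(3))
E
```

```text
clock: 2.33
tcp_pos: [0.5842, -0.2477, 0.119]
orientation: [179.8, 44.9, 70.5]
ft_force: [0.4, -0.1, 1.0]
opening: 1.002
gripper_force: 0.0
[ 0.58436497 -0.24790888  0.11933441] [ -4.3  41.   10.3  73.7 -43.  111. ] [179.78  44.91  70.38] [[ 0.238  0.943 -0.233]
 [ 0.667 -0.333 -0.666]
 [-0.706  0.003 -0.708]]
```

View pics/w3.png

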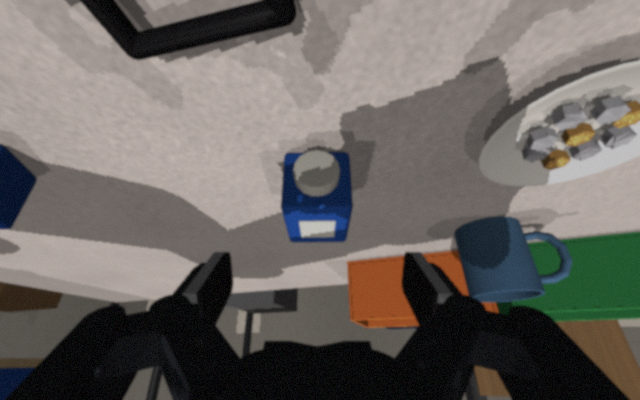

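Wrist view: the canister (317,195) is centred between the fingers (columns 215 and 420), with its cap facing the camera. Descending along the tool axis.

```bash
python3 -m jog '[{"dx":-0.007,"dy":-0.02,"dz":-0.021,"wx":0,"wy":0,"wz":0},{"dx":-0.014,"dy":-0.04,"dz":-0.042,"wx":0,"wy":0,"wz":0},{"dx":-0.021,"dy":-0.06,"dz":-0.063,"wx":0,"wy":0,"wz":0},{"dx":-0.026,"dy":-0.073,"dz":-0.078,"wx":0,"wy":0,"wz":0},{"dx":-0.028,"dy":-0.08,"dz":-0.085,"wx":0,"wy":0,"wz":0},{"dx":-0.028,"dy":-0.08,"dz":-0.085,"wx":0,"wy":0,"wz":0},{"dx":-0.028,"dy":-0.08,"dz":-0.085,"wx":0,"wy":0,"wz":0}]' 1 40
python3 -m jog '[{"dx":0,"dy":0,"dz":0,"wx":0,"wy":0,"wz":0},{"dx":0,"dy":0,"dz":0,"wx":0,"wy":0,"wz":0},{"dx":0,"dy":0,"dz":0,"wx":0,"wy":0,"wz":0},{"dx":0,"dy":0,"dz":0,"wx":0,"wy":0,"wz":0},{"dx":0,"dy":0,"dz":0,"wx":0,"wy":0,"wz":0},{"dx":0,"dy":0,"dz":0,"wx":0,"wy":0,"wz":0}]' 0 40
```

```text
clock: 3.25
tcp_pos: [0.557, -0.3265, 0.0333]
orientation: [179.9, 44.9, 70.5]
ft_force: [-0.8, -0.0, 1.2]
opening: 0.998
gripper_force: 0.0
clock: 4.0
tcp_pos: [0.5568, -0.3262, 0.0328]
orientation: [179.9, 44.9, 70.6]
ft_force: [0.2, 4.8, 6.1]
opening: 0.653
gripper_force: 42.7
```

Gripped at 55.5 mm. Lift and swing upright on the way to a hover short of the tray.

```bash
python3 -m jog '[{"dx":0,"dy":0,"dz":0.04,"wx":0,"wy":0,"wz":0},{"dx":0,"dy":0.01,"dz":0.08,"wx":0,"wy":0,"wz":0},{"dx":0,"dy":0.02,"dz":0.12,"wx":9.4,"wy":-3.3,"wz":0},{"dx":0,"dy":0.035,"dz":0.157,"wx":18.9,"wy":-6.6,"wz":0},{"dx":0,"dy":0.05,"dz":0.157,"wx":28.3,"wy":-10,"wz":0},{"dx":0,"dy":0.065,"dz":0.157,"wx":37.7,"wy":-13.3,"wz":0},{"dx":0,"dy":0.08,"dz":0.157,"wx":47.2,"wy":-16.6,"wz":0},{"dx":-0.001,"dy":0.095,"dz":0.157,"wx":56.6,"wy":-19.9,"wz":0},{"dx":-0.002,"dy":0.11,"dz":0.157,"wx":66,"wy":-23.2,"wz":0},{"dx":-0.003,"dy":0.125,"dz":0.157,"wx":75.5,"wy":-26.6,"wz":0},{"dx":-0.004,"dy":0.137,"dz":0.157,"wx":84.9,"wy":-29.9,"wz":0},{"dx":-0.004,"dy":0.137,"dz":0.157,"wx":84.9,"wy":-29.9,"wz":0},{"dx":-0.004,"dy":0.137,"dz":0.157,"wx":84.9,"wy":-29.9,"wz":0},{"dx":-0.004,"dy":0.137,"dz":0.157,"wx":84.9,"wy":-29.9,"wz":0}]'
python3 - <<'E'
from h import *
c,im=shot('wrist','w4.png'); s=r.read_state();print(s['tcp_pos'],s['joints'].round(1),R.from_euler('xyz',s['orientation'],degrees=True).as_matrix().round(3))
E
```

```text
clock: 5.75
tcp_pos: [0.5529, -0.1892, 0.1903]
orientation: [179.8, -44.9, 70.8]
ft_force: [-0.9, -0.8, -2.7]
opening: 0.653
gripper_force: 43.4
[ 0.5528227  -0.18917334  0.19026381] [-38.8  35.    9.9  83.1  41.8  63.4] [[ 0.233  0.944  0.235]
 [ 0.669 -0.331  0.666]
 [ 0.706  0.002 -0.708]]
```

View pics/w4.png

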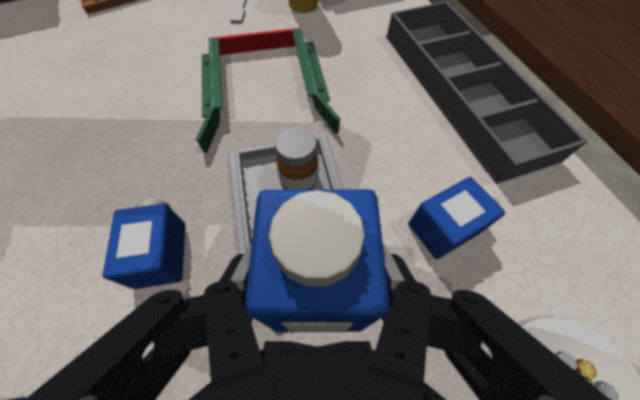

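Wrist view: the canister is held upright (cap 317,235). Ahead of it are the tray's far corners at (232,153) and (331,138), the jar at (297,150), and the holder with its red stop from (215,45) to (297,38).

Run:
```python
from h import *
c=r.calibration('wrist')
P=[(232,153),(331,138),(240,240),(342,187)]
print('tray rim',onz(c,P,.02)[:,:2].round(3).tolist()); print('jar cap',onz(c,[(296,137)],.075)[:,:2].round(3))
im=cv2.imread('pics/w4.png'); hsv=cv2.cvtColor(im,cv2.COLOR_BGR2HSV)
red=cv2.inRange(hsv,(0,120,70),(8,255,255))|cv2.inRange(hsv,(172,120,70),(180,255,255)); red[:, :205]=0; red[:,310:]=0; red[:20]=0;red[65:]=0
bb=cv2.boxPoints(cv2.minAreaRect(np.argwhere(red)[:,::-1].astype(np.float32))); print('red',bb.round(0).tolist(), onz(c,bb,.03)[:,:2].round(3).tolist(), onz(c,bb,0)[:,:2].round(3).tolist())
g=cv2.inRange(hsv,(60,80,40),(90,255,255)); g[:30]=0; g[155:]=0; g[:,:190]=0; g[:,345:]=0
for k in cv2.findContours(g,cv2.RETR_EXTERNAL,cv2.CHAIN_APPROX_NONE)[0]:
    if cv2.contourArea(k)>200:
        a=cv2.approxPolyDP(k,3,True)[:,0]; print([(p.tolist(),q[:2].round(3).tolist()) for p,q in zip(a,onz(c,a,.03))])
# top view, tray handle and green
ct,t=shot('top','top1.png')
hs=cv2.cvtColor(t,cv2.COLOR_BGR2HSV)
g=cv2.inRange(hs,(60,60,40),(90,255,255)); g[:140]=0; g[230:]=0; g[:,:245]=0; g[:,350:]=0
for k in cv2.findContours(g,cv2.RETR_EXTERNAL,cv2.CHAIN_APPROX_NONE)[0]:
    if cv2.contourArea(k)>100:
        a=cv2.approxPolyDP(k,1.5,True)[:,0]; print('top',[(p.tolist(),q[:2].round(3).tolist()) for p,q in zip(a,onz(ct,a,.03))])
```

```text
tray rim [[0.515, 0.04], [0.648, 0.021], [0.498, -0.085], [0.634, -0.058]]
jar cap [[ 0.592 -0.008]]
red [[215.0, 37.0], [292.0, 28.0], [294.0, 45.0], [217.0, 54.0]] [[0.537, 0.281], [0.667, 0.264], [0.657, 0.218], [0.532, 0.235]] [[0.537, 0.332], [0.68, 0.313], [0.668, 0.262], [0.532, 0.281]]
[([217, 41], [0.539, 0.27]), ([210, 42], [0.527, 0.271]), ([210, 53], [0.522, 0.243]), ([203, 56], [0.51, 0.239]), ([210, 61], [0.519, 0.223]), ([203, 63], [0.508, 0.222]), ([203, 99], [0.495, 0.142]), ([209, 99], [0.504, 0.139]), ([210, 104], [0.503, 0.129]), ([203, 105], [0.493, 0.13]), ([206, 120], [0.493, 0.1]), ([198, 139], [0.477, 0.069]), ([213, 110], [0.505, 0.115]), ([220, 106], [0.516, 0.12])]
[([296, 31], [0.671, 0.253]), ([309, 94], [0.644, 0.101]), ([315, 95], [0.651, 0.096]), ([337, 120], [0.664, 0.04]), ([325, 103], [0.66, 0.076]), ([325, 89], [0.669, 0.103]), ([317, 88], [0.659, 0.109]), ([324, 85], [0.671, 0.112]), ([315, 54], [0.682, 0.184]), ([306, 49], [0.672, 0.201]), ([312, 45], [0.685, 0.208]), ([305, 44], [0.675, 0.214]), ([300, 31], [0.678, 0.251])]
top [([265, 160], [0.671, 0.258]), ([309, 168], [0.645, 0.119]), ([333, 162], [0.665, 0.043]), ([313, 165], [0.655, 0.106]), ([309, 159], [0.675, 0.119]), ([269, 153], [0.694, 0.246])]
```

Estimates:
- **Holder:** origin about (0.590, 0.178), yaw 80.4°.
- **Tray:** about (0.5675, -0.057), yaw 82°.
- **Jar:** tray x about +0.048.

I will place the canister at tray (-0.04, 0).

```bash
python3 -m jog '[{"dx":0.002,"dy":0.02,"dz":0,"wx":0,"wy":0,"wz":3},{"dx":0.004,"dy":0.045,"dz":0,"wx":0,"wy":0,"wz":6},{"dx":0.007,"dy":0.07,"dz":-0.02,"wx":0,"wy":0,"wz":9},{"dx":0.009,"dy":0.088,"dz":-0.05,"wx":0,"wy":0,"wz":11.3},{"dx":0.009,"dy":0.088,"dz":-0.09,"wx":0,"wy":0,"wz":11.3},{"dx":0.009,"dy":0.088,"dz":-0.115,"wx":0,"wy":0,"wz":11.3},{"dx":0.009,"dy":0.088,"dz":-0.128,"wx":0,"wy":0,"wz":11.3},{"dx":0.009,"dy":0.088,"dz":-0.128,"wx":0,"wy":0,"wz":11.3},{"dx":0.009,"dy":0.088,"dz":-0.128,"wx":0,"wy":0,"wz":11.3}]'
python3 - <<'E'
from h import *
a=shot('wrist')[1]; b=shot('side')[1]
cv2.imwrite('pics/m5.png',np.vstack([cv2.resize(a[60:340,140:500],(720,420))[:290], cv2.resize(b[110:230,220:470],(720,300))]))
E
```

```text
clock: 6.98
tcp_pos: [0.5619, -0.1016, 0.0624]
orientation: [179.8, -45.0, 82.0]
ft_force: [0.1, -0.3, -2.6]
opening: 0.65
gripper_force: 43.3
```

View pics/m5.png

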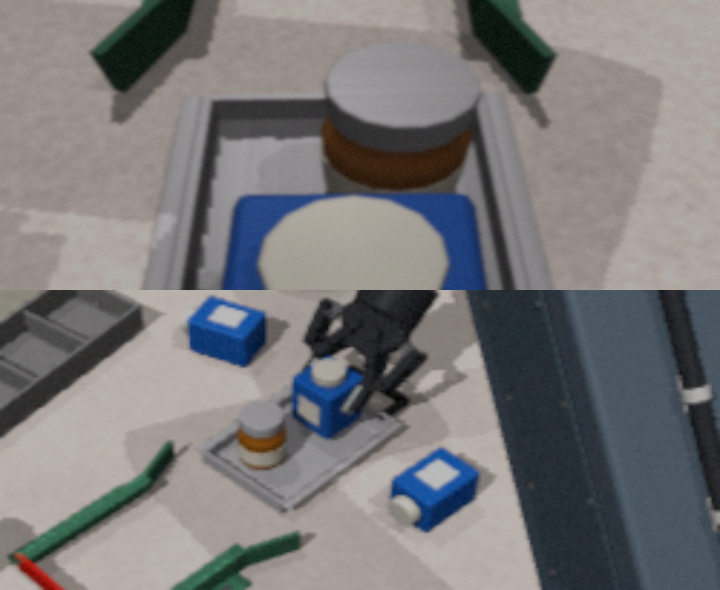

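The composite shows the canister square with the tray and just above its floor at (355,250), the jar clear ahead of it at (400,120), and the tray in front of the mouth. Lowering to contact.

```bash
python3 -m jog '[{"dx":0,"dy":0,"dz":-0.004,"wx":0,"wy":0,"wz":0},{"dx":0,"dy":0,"dz":-0.008,"wx":0,"wy":0,"wz":0},{"dx":0,"dy":0,"dz":-0.011,"wx":0,"wy":0,"wz":0},{"dx":0,"dy":0,"dz":-0.011,"wx":0,"wy":0,"wz":0},{"dx":0,"dy":0,"dz":-0.011,"wx":0,"wy":0,"wz":0}]'
```

```text
clock: 7.7
tcp_pos: [0.5615, -0.1015, 0.0504]
orientation: [179.9, -45.1, 81.9]
ft_force: [1.2, -0.6, 1.7]
opening: 0.652
gripper_force: 43.0
```

```bash
python3 -m jog '[{"dx":0,"dy":0,"dz":-0.0005,"wx":0,"wy":0,"wz":0},{"dx":0,"dy":0,"dz":-0.001,"wx":0,"wy":0,"wz":0},{"dx":0,"dy":0,"dz":-0.001,"wx":0,"wy":0,"wz":0}]'
```

```text
clock: 8.07
tcp_pos: [0.5616, -0.1015, 0.0503]
orientation: [179.9, -45.1, 81.9]
ft_force: [-3.0, -2.7, 14.0]
opening: 0.649
gripper_force: 44.4
```

```bash
python3 -m jog '[{"dx":0,"dy":0,"dz":0.0005,"wx":0,"wy":0,"wz":0},{"dx":0,"dy":0,"dz":0.001,"wx":0,"wy":0,"wz":0},{"dx":0,"dy":0,"dz":0.001,"wx":0,"wy":0,"wz":0},{"dx":0,"dy":0,"dz":0.001,"wx":0,"wy":0,"wz":0}]' 0.82
python3 -m jog '[{"dx":-0.001,"dy":-0.007,"dz":0.008,"wx":0,"wy":0,"wz":0},{"dx":-0.003,"dy":-0.02,"dz":0.022,"wx":0,"wy":0,"wz":0},{"dx":-0.006,"dy":-0.04,"dz":0.044,"wx":0,"wy":0,"wz":0},{"dx":-0.01,"dy":-0.07,"dz":0.077,"wx":0,"wy":0,"wz":0},{"dx":-0.014,"dy":-0.1,"dz":0.11,"wx":0,"wy":0,"wz":0},{"dx":-0.014,"dy":-0.1,"dz":0.11,"wx":0,"wy":0,"wz":0},{"dx":-0.014,"dy":-0.1,"dz":0.11,"wx":0,"wy":0,"wz":0}]'
python3 - <<'E'
from h import *
c,a=shot('wrist','w6.png'); s=r.read_state();print(s['tcp_pos'],s['joints'].round(1))
E
```

```text
clock: 8.57
tcp_pos: [0.5613, -0.1015, 0.0502]
orientation: [180.0, -45.1, 81.9]
ft_force: [1.1, -0.3, 0.1]
opening: 0.819
gripper_force: 0.0
clock: 9.45
tcp_pos: [0.5472, -0.2016, 0.16]
orientation: [180.0, -45.1, 81.9]
ft_force: [0.0, 0.6, 0.2]
opening: 0.817
gripper_force: 0.0
[ 0.54710626 -0.2010468   0.15975559] [-38.4  44.   20.1  93.   37.7  50.4]
```

View pics/w6.png

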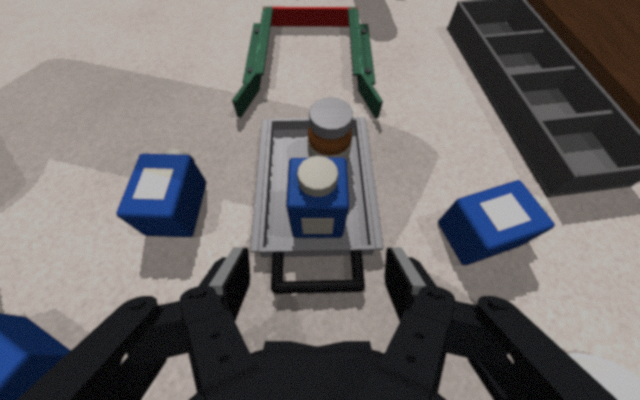

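Wrist view: the canister stands upright in the tray (318,200) with the jar behind it at (330,125). The handle bar runs from (272,286) to (363,286), and tray corners are at (253,250), (381,250), (264,122) and (367,119). Next I compute the handle grasp.

Run:
```python
from h import *
c=r.calibration('wrist'); im=cv2.imread('pics/w6.png')
m=(im.max(2)<70).astype(np.uint8); 
for x in (290,318,345): print(x,np.flatnonzero(m[260:310,x])+260)
q=onz(c,[(272,286),(363,286),(318,281),(318,292)],.018)[:,:2]; print('bar',q.round(4).tolist())
q=onz(c,[(253,250),(381,250),(264,122),(367,119)],.02)[:,:2]; print('tray',q.round(4).tolist(),q.mean(0))
print('lips',onz(c,[(263,70),(270,15),(357,70),(349,13)],.03)[:,:2].round(4).tolist(), 'red',onz(c,[(272,8),(350,8)],.03)[:,:2].round(4).tolist(),onz(c,[(272,24),(350,24)],.0)[:,:2].round(4).tolist())
```

```text
290 [282 283 284 285 286 287 288 289 290 291 292 293]
318 [280 281 282 283 284 285 286 287 288 289 290 291 292 293]
345 [279 280 281 282 283 284 285 286 287 288 289 290 291 292]
bar [[0.5087, -0.1717], [0.5949, -0.184], [0.5529, -0.1732], [0.5515, -0.1835]]
tray [[0.4924, -0.1338], [0.6201, -0.152], [0.5129, 0.0371], [0.6454, 0.0233]] [ 0.5677158  -0.05635815]
lips [[0.518, 0.1248], [0.5364, 0.2574], [0.6483, 0.106], [0.6641, 0.2446]] red [[0.541, 0.277], [0.6685, 0.2585]] [[0.5373, 0.2843], [0.6727, 0.2647]]
```

```bash
python3 -m jog '[{"dx":0,"dy":0,"dz":0,"wx":-9,"wy":1.3,"wz":0},{"dx":0,"dy":0,"dz":0,"wx":-18,"wy":2.5,"wz":0},{"dx":0,"dy":0,"dz":0,"wx":-27,"wy":3.8,"wz":0},{"dx":0,"dy":0,"dz":0,"wx":-36,"wy":5.1,"wz":0},{"dx":0.004,"dy":0.02,"dz":0,"wx":-44.6,"wy":6.3,"wz":0},{"dx":0.004,"dy":0.02,"dz":0,"wx":-44.6,"wy":6.3,"wz":0},{"dx":0.004,"dy":0.02,"dz":0,"wx":-44.6,"wy":6.3,"wz":0}]' 0.38
python3 -m jog '[{"dx":0,"dy":0,"dz":0,"wx":0,"wy":0,"wz":-10},{"dx":0,"dy":0,"dz":0,"wx":0,"wy":0,"wz":-20},{"dx":0,"dy":0,"dz":0,"wx":0,"wy":0,"wz":-30},{"dx":0,"dy":0,"dz":0,"wx":0,"wy":0,"wz":-40},{"dx":0,"dy":0,"dz":0,"wx":0,"wy":0,"wz":-50},{"dx":0,"dy":0,"dz":0,"wx":0,"wy":0,"wz":-60},{"dx":0,"dy":0,"dz":0,"wx":0,"wy":0,"wz":-70},{"dx":0,"dy":0,"dz":0,"wx":0,"wy":0,"wz":-80},{"dx":0,"dy":0,"dz":0,"wx":0,"wy":0,"wz":-90},{"dx":0,"dy":0,"dz":0,"wx":0,"wy":0,"wz":-90},{"dx":0,"dy":0,"dz":0,"wx":0,"wy":0,"wz":-90}]'
```

```text
clock: 10.38
tcp_pos: [0.551, -0.1808, 0.1598]
orientation: [180.0, -0.1, 82.0]
ft_force: [0.0, -0.5, -0.4]
opening: 0.382
gripper_force: 0.0
clock: 11.75
tcp_pos: [0.551, -0.1821, 0.1599]
orientation: [180.0, 0.0, -7.9]
ft_force: [0.6, 0.1, -0.1]
opening: 0.383
gripper_force: 0.0
```

```bash
python3 -m jog '[{"dx":0,"dy":0,"dz":-0.04,"wx":0,"wy":0,"wz":0},{"dx":0,"dy":0,"dz":-0.08,"wx":0,"wy":0,"wz":0},{"dx":0,"dy":0,"dz":-0.11,"wx":0,"wy":0,"wz":0},{"dx":0,"dy":0,"dz":-0.12,"wx":0,"wy":0,"wz":0},{"dx":0,"dy":0,"dz":-0.13,"wx":0,"wy":0,"wz":0},{"dx":0,"dy":0,"dz":-0.139,"wx":0,"wy":0,"wz":0},{"dx":0,"dy":0,"dz":-0.139,"wx":0,"wy":0,"wz":0},{"dx":0,"dy":0,"dz":-0.139,"wx":0,"wy":0,"wz":0}]' 0.38
python3 - <<'E'
from h import *
a=shot('wrist')[1]; b=shot('side')[1]
cv2.imwrite('pics/m7.png',np.vstack([cv2.resize(a[100:400],(640,300)), cv2.resize(b[110:220,220:455],(640,300))]))
E
```

```text
clock: 12.75
tcp_pos: [0.5516, -0.1816, 0.0218]
orientation: [179.9, -0.1, -8.1]
ft_force: [-0.1, -0.7, -0.4]
opening: 0.378
gripper_force: 0.0
```

View pics/m7.png

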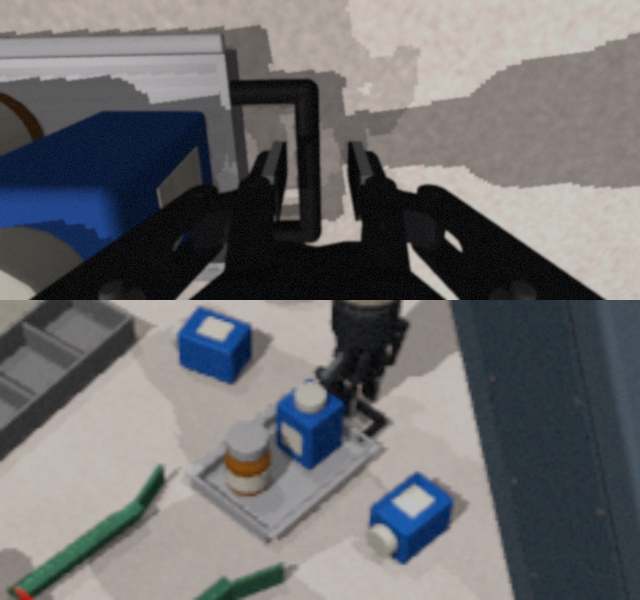

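The fingers straddle the handle bar (bar at column 308, fingers at 272 and 362). Canister and jar are standing, with the gripper clear of the canister. That was the tenth picture, so from here I work by numbers. Closing on the bar.

```bash
python3 -m jog '[{"dx":0,"dy":0,"dz":0,"wx":0,"wy":0,"wz":0},{"dx":0,"dy":0,"dz":0,"wx":0,"wy":0,"wz":0},{"dx":0,"dy":0,"dz":0,"wx":0,"wy":0,"wz":0},{"dx":0,"dy":0,"dz":0,"wx":0,"wy":0,"wz":0},{"dx":0,"dy":0,"dz":0,"wx":0,"wy":0,"wz":0}]' 0 30
```

```text
clock: 13.48
tcp_pos: [0.5517, -0.1807, 0.0218]
orientation: [-180.0, -0.1, -8.0]
ft_force: [-0.5, 6.2, 5.3]
opening: 0.126
gripper_force: 29.3
```

```bash
python3 -m jog '[{"dx":0,"dy":0.002,"dz":0,"wx":0,"wy":0,"wz":0},{"dx":0,"dy":0.006,"dz":0,"wx":0,"wy":0,"wz":0},{"dx":-0.0005,"dy":0.011,"dz":0,"wx":0,"wy":0,"wz":0},{"dx":-0.001,"dy":0.016,"dz":0,"wx":0,"wy":0,"wz":0},{"dx":-0.001,"dy":0.021,"dz":0,"wx":0,"wy":0,"wz":0},{"dx":-0.001,"dy":0.026,"dz":0,"wx":0,"wy":0,"wz":0},{"dx":-0.0015,"dy":0.031,"dz":0,"wx":0,"wy":0,"wz":0},{"dx":-0.002,"dy":0.036,"dz":0,"wx":0,"wy":0,"wz":0},{"dx":-0.002,"dy":0.041,"dz":0,"wx":0,"wy":0,"wz":0},{"dx":-0.002,"dy":0.046,"dz":0,"wx":0,"wy":0,"wz":0},{"dx":-0.0025,"dy":0.051,"dz":0,"wx":0,"wy":0,"wz":0},{"dx":-0.003,"dy":0.056,"dz":0,"wx":0,"wy":0,"wz":0},{"dx":-0.003,"dy":0.06,"dz":0,"wx":0,"wy":0,"wz":0},{"dx":-0.003,"dy":0.061,"dz":0,"wx":0,"wy":0,"wz":0}]'
python3 - <<'E'
from h import *
c,t=shot('top','t8.png'); hs=cv2.cvtColor(t,cv2.COLOR_BGR2HSV)
m=cv2.inRange(hs,(100,130,50),(125,255,255))
for k in cv2.findContours(m,cv2.RETR_EXTERNAL,cv2.CHAIN_APPROX_NONE)[0]:
    if 60<cv2.contourArea(k)<600: print(cv2.boundingRect(k),cv2.contourArea(k))
# tray/green side gaps: print gray rows across image columns near mouth
for col in (312,318,324,330): print(col,[ (i,*t[i,col].tolist()) for i in range(155,222,2)])
E
```

```text
clock: 15.22
tcp_pos: [0.5488, -0.1211, 0.0219]
orientation: [179.8, -0.1, -8.1]
ft_force: [-0.9, -8.5, 3.2]
opening: 0.122
gripper_force: 29.6
(355, 235, 14, 19) 116.5
(351, 183, 20, 19) 100.0
(381, 127, 19, 27) 137.5
312 [(155, 187, 194, 197), (157, 190, 197, 201), (159, 151, 161, 154), (161, 100, 112, 101), (163, 98, 106, 104), (165, 85, 108, 61), (167, 83, 106, 61), (169, 106, 114, 113), (171, 164, 170, 181), (173, 168, 173, 184), (175, 174, 182, 192), (177, 164, 167, 177), (179, 157, 162, 171), (181, 158, 165, 175), (183, 158, 163, 172), (185, 161, 166, 176), (187, 162, 168, 177), (189, 166, 171, 182), (191, 167, 173, 181), (193, 164, 171, 180), (195, 162, 167, 176), (197, 163, 168, 175), (199, 167, 172, 182), (201, 159, 165, 174), (203, 165, 171, 179), (205, 161, 168, 176), (207, 162, 169, 177), (209, 150, 155, 163), (211, 119, 122, 129), (213, 117, 123, 124), (215, 98, 111, 93), (217, 137, 142, 148), (219, 151, 156, 166), (221, 152, 157, 166)]
318 [(155, 184, 191, 197), (157, 183, 189, 198), (159, 183, 189, 196), (161, 183, 190, 199), (163, 163, 168, 177), (165, 80, 102, 56), 
[... 1396 characters left out ...]
, 197), (159, 185, 191, 197), (161, 147, 155, 155), (163, 64, 77, 42), (165, 67, 71, 71), (167, 169, 173, 185), (169, 183, 192, 193), (171, 188, 185, 184), (173, 138, 136, 138), (175, 95, 94, 94), (177, 171, 168, 169), (179, 191, 187, 187), (181, 189, 184, 187), (183, 189, 186, 186), (185, 184, 179, 179), (187, 164, 160, 161), (189, 125, 122, 123), (191, 36, 65, 103), (193, 114, 119, 122), (195, 144, 142, 142), (197, 144, 142, 144), (199, 144, 142, 144), (201, 146, 143, 144), (203, 146, 145, 147), (205, 164, 162, 162), (207, 165, 162, 162), (209, 155, 154, 156), (211, 164, 162, 163), (213, 133, 134, 138), (215, 150, 154, 162), (217, 167, 172, 181), (219, 163, 169, 177), (221, 111, 114, 122)]
```

Top-view gaps on both sides agree with a centred tray (corrected for slant and parallax). Continue straight along the holder axis.

```bash
python3 -m jog '[{"dx":0,"dy":0.002,"dz":0,"wx":0,"wy":0,"wz":0},{"dx":0.001,"dy":0.006,"dz":0,"wx":0,"wy":0,"wz":0},{"dx":0.0015,"dy":0.011,"dz":0,"wx":0,"wy":0,"wz":0},{"dx":0.0025,"dy":0.016,"dz":0,"wx":0,"wy":0,"wz":0},{"dx":0.003,"dy":0.021,"dz":0,"wx":0,"wy":0,"wz":0},{"dx":0.004,"dy":0.026,"dz":0,"wx":0,"wy":0,"wz":0},{"dx":0.0045,"dy":0.031,"dz":0,"wx":0,"wy":0,"wz":0},{"dx":0.0055,"dy":0.036,"dz":0,"wx":0,"wy":0,"wz":0},{"dx":0.006,"dy":0.041,"dz":0,"wx":0,"wy":0,"wz":0},{"dx":0.0065,"dy":0.045,"dz":0,"wx":0,"wy":0,"wz":0},{"dx":0.0065,"dy":0.045,"dz":0,"wx":0,"wy":0,"wz":0}]'
```

```text
clock: 16.65
tcp_pos: [0.555, -0.0779, 0.0218]
orientation: [180.0, -0.1, -7.9]
ft_force: [-0.4, -5.8, 3.4]
opening: 0.119
gripper_force: 30.1
```

```bash
python3 -m jog '[{"dx":0,"dy":0.002,"dz":0,"wx":0,"wy":0,"wz":0},{"dx":0.001,"dy":0.006,"dz":0,"wx":0,"wy":0,"wz":0},{"dx":0.0015,"dy":0.011,"dz":0,"wx":0,"wy":0,"wz":0},{"dx":0.0025,"dy":0.016,"dz":0,"wx":0,"wy":0,"wz":0},{"dx":0.003,"dy":0.021,"dz":0,"wx":0,"wy":0,"wz":0},{"dx":0.004,"dy":0.026,"dz":0,"wx":0,"wy":0,"wz":0},{"dx":0.0045,"dy":0.03,"dz":0,"wx":0,"wy":0,"wz":0},{"dx":0.0045,"dy":0.03,"dz":0,"wx":0,"wy":0,"wz":0}]'
```

```text
clock: 17.65
tcp_pos: [0.5579, -0.0623, 0.0219]
orientation: [-179.4, -0.1, -6.6]
ft_force: [-0.4, -6.0, 3.8]
opening: 0.13
gripper_force: 30.1
```

Run:
```python
from h import *
s=r.read_state()
for k in s: print(k,np.round(s[k],2))
c,t=shot('top','t9.png'); c2,w=shot('wrist','w9.png'); shot('side','s9.png')
hs=cv2.cvtColor(t,cv2.COLOR_BGR2HSV)
m=cv2.inRange(hs,(100,130,50),(125,255,255))
for k in cv2.findContours(m,cv2.RETR_EXTERNAL,cv2.CHAIN_APPROX_NONE)[0]:
    if 60<cv2.contourArea(k)<600: print(cv2.boundingRect(k),cv2.contourArea(k))
```

```text
clock 17.65
joints [ -6.7   27.52 -14.59  47.8    0.61 179.95]
qd [-0.09  0.   -0.01 -0.1   0.09 -0.02]
effort [  3.63 -82.45  39.56   0.29   1.92  -0.09]
tcp_pos [ 0.56 -0.06  0.02]
orientation [-1.7939e+02 -9.0000e-02 -6.6500e+00]
ft_force [-0.43 -5.99  3.82]
torque [-1.3  -0.03 -0.1 ]
gripper_force 30.14
opening 0.13
(333, 180, 19, 20) 101.0
(382, 127, 19, 8) 76.5
```

Joint 6 has reached its limit (179.95°), so the tool yaw slipped; the tray is not jammed and is already inside the runners. I will release, lift, turn the tool by +90°, and push on the bar's outer face with the fingers spread across it.

```bash
python3 -m jog '[{"dx":0,"dy":0,"dz":0,"wx":0,"wy":0,"wz":0},{"dx":0,"dy":0,"dz":0,"wx":0,"wy":0,"wz":0},{"dx":0,"dy":0,"dz":0,"wx":0,"wy":0,"wz":0}]' 0.36
python3 -m jog '[{"dx":0,"dy":0,"dz":0.01,"wx":0,"wy":0,"wz":0},{"dx":0,"dy":0,"dz":0.03,"wx":0,"wy":0,"wz":0},{"dx":0,"dy":0,"dz":0.07,"wx":0,"wy":0,"wz":0},{"dx":0,"dy":-0.02,"dz":0.11,"wx":0,"wy":0,"wz":0},{"dx":0,"dy":-0.04,"dz":0.14,"wx":0,"wy":0,"wz":0},{"dx":0,"dy":-0.06,"dz":0.14,"wx":0,"wy":0,"wz":0},{"dx":0,"dy":-0.06,"dz":0.14,"wx":0,"wy":0,"wz":0}]'
```

```text
clock: 18.18
tcp_pos: [0.5576, -0.0616, 0.0215]
orientation: [-179.3, -0.0, -6.6]
ft_force: [0.2, -2.9, 4.1]
opening: 0.361
gripper_force: 0.0
clock: 19.05
tcp_pos: [0.5571, -0.1225, 0.1609]
orientation: [-179.3, 0.0, -6.7]
ft_force: [-0.6, 0.1, -0.4]
opening: 0.361
gripper_force: 0.0
```

```bash
python3 -m jog '[{"dx":0,"dy":0,"dz":0,"wx":0,"wy":0,"wz":10},{"dx":0,"dy":0,"dz":0,"wx":0,"wy":0,"wz":20},{"dx":0,"dy":0,"dz":0,"wx":0,"wy":0,"wz":30},{"dx":0,"dy":0,"dz":0,"wx":0,"wy":0,"wz":40},{"dx":0,"dy":0,"dz":0,"wx":0,"wy":0,"wz":50},{"dx":0,"dy":0,"dz":0,"wx":0,"wy":0,"wz":60},{"dx":0,"dy":0,"dz":0,"wx":0,"wy":0,"wz":70},{"dx":0,"dy":0,"dz":0,"wx":0,"wy":0,"wz":80},{"dx":0,"dy":0,"dz":0,"wx":0,"wy":0,"wz":88.5},{"dx":0,"dy":0,"dz":0,"wx":0,"wy":0,"wz":88.5},{"dx":0,"dy":0,"dz":0,"wx":0,"wy":0,"wz":88.5}]' 0.3
python3 - <<'E'
from h import *
c,w=shot('wrist','w10.png'); s=r.read_state(); print(s['tcp_pos'].round(4),s['orientation'].round(1),s['joints'].round(1))
dk=(w.max(2)<60).astype(np.uint8); dk[250:]=0
n,l,st,ce=cv2.connectedComponentsWithStats(dk)
for i in range(1,n):
    if st[i,4]>150: print('dark',st[i].tolist(),onz(c,[ce[i]],.018).round(4)[0,:2])
hs=cv2.cvtColor(w,cv2.COLOR_BGR2HSV)
m=cv2.inRange(hs,(100,130,80),(125,255,255))
for k in cv2.findContours(m,cv2.RETR_EXTERNAL,cv2.CHAIN_APPROX_NONE)[0]:
    if cv2.contourArea(k)>300: 
        rr=cv2.minAreaRect(k); print('blue',cv2.boundingRect(k),np.round(rr[1],0),round(rr[2],1))
E
```

```text
clock: 20.42
tcp_pos: [0.5571, -0.1212, 0.1608]
orientation: [-179.2, -0.0, 81.7]
ft_force: [0.5, 0.3, -0.6]
opening: 0.302
gripper_force: 0.0
[ 0.5572 -0.1213  0.1609] [-179.3   -0.    81.7] [-12.3  22.8  -0.2  67.8  -0.   86. ]
dark [237, 0, 11, 87, 285] [0.5137 0.0175]
dark [607, 0, 33, 142, 3458] [ 0.8298 -0.0577]
dark [279, 15, 51, 21, 228] [0.566  0.0194]
dark [266, 50, 79, 21, 1186] [ 0.5649 -0.004 ]
dark [255, 90, 106, 51, 2233] [ 0.5594 -0.0539]
dark [149, 117, 38, 89, 2402] [ 0.4241 -0.0665]
dark [458, 175, 36, 64, 1244] [ 0.706  -0.1517]
blue (9, 288, 86, 71) [82. 47.] 21.3
blue (481, 154, 102, 87) [73. 99.] 76.9
blue (80, 115, 79, 91) [99. 67.] 82.5
blue (322, 0, 26, 52) [22. 54.] 13.5
blue (262, 0, 29, 51) [52. 26.] 85.6
```

Run:
```python
from h import *
c=r.calibration('wrist'); w=cv2.imread('pics/w10.png'); dk=w.max(2)<60
for x in (270,308,345):
    v=np.flatnonzero(dk[90:145,x])+90; print(x,v.min(),v.max(),onz(c,[(x,v.min())],.02)[0,:2].round(4),onz(c,[(x,v.max()+1)],.016)[0,:2].round(4))
for y in (100,115,136):
    v=np.flatnonzero(dk[y,250:366])+250; print(y,v.min(),v.max(),onz(c,[(v.min(),y),(v.max(),y)],.018)[:,:2].round(4).tolist())
```

```text
270 94 139 [ 0.5291 -0.0261] [ 0.5209 -0.0647]
308 126 138 [ 0.5576 -0.0573] [ 0.5556 -0.0688]
345 91 137 [ 0.5935 -0.0331] [ 0.5892 -0.0727]
100 256 360 [[0.5157, -0.029], [0.6057, -0.0421]]
115 259 359 [[0.5158, -0.0417], [0.6036, -0.0545]]
136 262 356 [[0.5148, -0.06], [0.5991, -0.0722]]
```

```bash
python3 -m jog '[{"dx":-0.004,"dy":0.03,"dz":-0.03,"wx":0,"wy":0,"wz":0},{"dx":-0.004,"dy":0.03,"dz":-0.07,"wx":0,"wy":0,"wz":0},{"dx":-0.004,"dy":0.03,"dz":-0.1,"wx":0,"wy":0,"wz":0},{"dx":-0.004,"dy":0.03,"dz":-0.12,"wx":0,"wy":0,"wz":0},{"dx":-0.004,"dy":0.03,"dz":-0.135,"wx":0,"wy":0,"wz":0},{"dx":-0.004,"dy":0.03,"dz":-0.141,"wx":0,"wy":0,"wz":0},{"dx":-0.004,"dy":0.03,"dz":-0.141,"wx":0,"wy":0,"wz":0},{"dx":-0.004,"dy":0.03,"dz":-0.141,"wx":0,"wy":0,"wz":0}]'
```

```text
clock: 21.48
tcp_pos: [0.5539, -0.0917, 0.021]
orientation: [-179.4, -0.0, 81.9]
ft_force: [-0.0, 0.1, 0.3]
opening: 0.3
gripper_force: 0.0
```

```bash
python3 -m jog '[{"dx":0,"dy":0.003,"dz":0,"wx":0,"wy":0,"wz":0},{"dx":0.001,"dy":0.006,"dz":0,"wx":0,"wy":0,"wz":0},{"dx":0.001,"dy":0.009,"dz":0,"wx":0,"wy":0,"wz":0},{"dx":0.002,"dy":0.011,"dz":0,"wx":0,"wy":0,"wz":0},{"dx":0.002,"dy":0.013,"dz":0,"wx":0,"wy":0,"wz":0},{"dx":0.002,"dy":0.015,"dz":0,"wx":0,"wy":0,"wz":0},{"dx":0.003,"dy":0.018,"dz":0,"wx":0,"wy":0,"wz":0},{"dx":0.003,"dy":0.022,"dz":0,"wx":0,"wy":0,"wz":0},{"dx":0.004,"dy":0.026,"dz":0,"wx":0,"wy":0,"wz":0},{"dx":0.004,"dy":0.03,"dz":0,"wx":0,"wy":0,"wz":0},{"dx":0.005,"dy":0.034,"dz":0,"wx":0,"wy":0,"wz":0},{"dx":0.006,"dy":0.038,"dz":0,"wx":0,"wy":0,"wz":0},{"dx":0.006,"dy":0.042,"dz":0,"wx":0,"wy":0,"wz":0},{"dx":0.007,"dy":0.046,"dz":0,"wx":0,"wy":0,"wz":0},{"dx":0.007,"dy":0.049,"dz":0,"wx":0,"wy":0,"wz":0},{"dx":0.007,"dy":0.05,"dz":0,"wx":0,"wy":0,"wz":0},{"dx":0.007,"dy":0.05,"dz":0,"wx":0,"wy":0,"wz":0}]'
python3 - <<'E'
from h import *
c,w=shot('wrist','w11.png'); s=r.read_state(); print(s['joints'].round(1))
hs=cv2.cvtColor(w,cv2.COLOR_BGR2HSV)
m=cv2.inRange(hs,(100,130,60),(125,255,255))
for k in cv2.findContours(m,cv2.RETR_EXTERNAL,cv2.CHAIN_APPROX_NONE)[0]:
    if cv2.contourArea(k)>300: print('blue',cv2.boundingRect(k))
E
```

```text
clock: 23.6
tcp_pos: [0.5603, -0.042, 0.0203]
orientation: [-179.3, 0.0, 81.9]
ft_force: [0.1, -4.2, 0.7]
opening: 0.299
gripper_force: 2.4
[ -4.3  28.3 -13.6  48.8   0.   93.8]
blue (559, 328, 81, 72)
blue (0, 265, 94, 135)
blue (187, 0, 262, 132)
```

```bash
python3 -m jog '[{"dx":0,"dy":0.001,"dz":0,"wx":0,"wy":0,"wz":0},{"dx":0,"dy":0.003,"dz":0,"wx":0,"wy":0,"wz":0},{"dx":0.001,"dy":0.006,"dz":0,"wx":0,"wy":0,"wz":0},{"dx":0.0015,"dy":0.01,"dz":0,"wx":0,"wy":0,"wz":0},{"dx":0.002,"dy":0.014,"dz":0,"wx":0,"wy":0,"wz":0},{"dx":0.0025,"dy":0.018,"dz":0,"wx":0,"wy":0,"wz":0},{"dx":0.003,"dy":0.022,"dz":0,"wx":0,"wy":0,"wz":0},{"dx":0.004,"dy":0.026,"dz":0,"wx":0,"wy":0,"wz":0},{"dx":0.0045,"dy":0.03,"dz":0,"wx":0,"wy":0,"wz":0},{"dx":0.005,"dy":0.034,"dz":0,"wx":0,"wy":0,"wz":0},{"dx":0.0055,"dy":0.038,"dz":0,"wx":0,"wy":0,"wz":0},{"dx":0.006,"dy":0.042,"dz":0,"wx":0,"wy":0,"wz":0},{"dx":0.007,"dy":0.046,"dz":0,"wx":0,"wy":0,"wz":0},{"dx":0.0075,"dy":0.05,"dz":0,"wx":0,"wy":0,"wz":0},{"dx":0.008,"dy":0.054,"dz":0,"wx":0,"wy":0,"wz":0},{"dx":0.0085,"dy":0.058,"dz":0,"wx":0,"wy":0,"wz":0},{"dx":0.009,"dy":0.061,"dz":0,"wx":0,"wy":0,"wz":0},{"dx":0.009,"dy":0.062,"dz":0,"wx":0,"wy":0,"wz":0},{"dx":0.009,"dy":0.062,"dz":0,"wx":0,"wy":0,"wz":0}]'
```

```text
clock: 26.02
tcp_pos: [0.5693, 0.0201, 0.0203]
orientation: [-179.3, 0.0, 81.9]
ft_force: [0.1, -5.6, 0.5]
opening: 0.297
gripper_force: 2.4
```

Smooth, at about 5 N. Now creep the last ~18 mm until the stop is felt.

```bash
python3 -m jog '[{"dx":0,"dy":0.001,"dz":0,"wx":0,"wy":0,"wz":0},{"dx":0,"dy":0.003,"dz":0,"wx":0,"wy":0,"wz":0},{"dx":0.001,"dy":0.005,"dz":0,"wx":0,"wy":0,"wz":0},{"dx":0.001,"dy":0.007,"dz":0,"wx":0,"wy":0,"wz":0},{"dx":0.001,"dy":0.009,"dz":0,"wx":0,"wy":0,"wz":0},{"dx":0.002,"dy":0.011,"dz":0,"wx":0,"wy":0,"wz":0},{"dx":0.002,"dy":0.012,"dz":0,"wx":0,"wy":0,"wz":0},{"dx":0.002,"dy":0.012,"dz":0,"wx":0,"wy":0,"wz":0}]'
```

```text
clock: 27.02
tcp_pos: [0.5713, 0.032, 0.0203]
orientation: [-179.3, 0.0, 81.9]
ft_force: [-0.8, -6.4, 1.3]
opening: 0.3
gripper_force: 2.7
```

```bash
python3 -m jog '[{"dx":0,"dy":0.001,"dz":0,"wx":0,"wy":0,"wz":0},{"dx":0,"dy":0.002,"dz":0,"wx":0,"wy":0,"wz":0},{"dx":0,"dy":0.003,"dz":0,"wx":0,"wy":0,"wz":0},{"dx":0,"dy":0.003,"dz":0,"wx":0,"wy":0,"wz":0}]'
```

```text
clock: 27.52
tcp_pos: [0.5713, 0.0349, 0.0203]
orientation: [-179.3, 0.0, 81.9]
ft_force: [0.4, -6.0, 1.7]
opening: 0.3
gripper_force: 2.8
```

```bash
python3 -m jog '[{"dx":0,"dy":0.001,"dz":0,"wx":0,"wy":0,"wz":0},{"dx":0,"dy":0.002,"dz":0,"wx":0,"wy":0,"wz":0},{"dx":0,"dy":0.003,"dz":0,"wx":0,"wy":0,"wz":0},{"dx":0,"dy":0.003,"dz":0,"wx":0,"wy":0,"wz":0}]'
```

```text
clock: 28.02
tcp_pos: [0.5713, 0.038, 0.0203]
orientation: [-179.3, 0.0, 81.9]
ft_force: [-0.3, -5.3, 1.3]
opening: 0.3
gripper_force: 2.8
```

```bash
python3 -m jog '[{"dx":0,"dy":0.001,"dz":0,"wx":0,"wy":0,"wz":0},{"dx":0,"dy":0.002,"dz":0,"wx":0,"wy":0,"wz":0},{"dx":0,"dy":0.003,"dz":0,"wx":0,"wy":0,"wz":0},{"dx":0,"dy":0.003,"dz":0,"wx":0,"wy":0,"wz":0}]'
```

```text
clock: 28.52
tcp_pos: [0.571, 0.039, 0.0203]
orientation: [-179.3, 0.3, 81.8]
ft_force: [-1.5, -20.4, 3.6]
opening: 0.297
gripper_force: 10.4
```

The stop is felt at y = 0.039, as predicted (0.0386), with the force rising to 20 N. Back off, lift clear, and check by numbers.

```bash
python3 -m jog '[{"dx":0,"dy":-0.002,"dz":0,"wx":0,"wy":0,"wz":0},{"dx":0,"dy":-0.005,"dz":0,"wx":0,"wy":0,"wz":0},{"dx":-0.002,"dy":-0.015,"dz":0,"wx":0,"wy":0,"wz":0},{"dx":-0.004,"dy":-0.03,"dz":0.02,"wx":0,"wy":0,"wz":0},{"dx":-0.01,"dy":-0.06,"dz":0.06,"wx":0,"wy":0,"wz":0},{"dx":-0.015,"dy":-0.09,"dz":0.1,"wx":0,"wy":0,"wz":0},{"dx":-0.015,"dy":-0.1,"dz":0.14,"wx":0,"wy":0,"wz":0},{"dx":-0.015,"dy":-0.1,"dz":0.14,"wx":0,"wy":0,"wz":0},{"dx":-0.015,"dy":-0.1,"dz":0.14,"wx":0,"wy":0,"wz":0}]'
python3 - <<'E'
from h import *
c,w=shot('wrist','w12.png'); dk=w.max(2)<60
for x in (285,308,330):
    v=np.flatnonzero(dk[60:200,x])+60
    if len(v): print(x,v.min(),v.max(),onz(c,[(x,v.min())],.02)[0,:2].round(4),onz(c,[(x,v.max()+1)],.016)[0,:2].round(4), len(v))
def blobs(nm,im,cam,roi,lo,hi,z):
    x0,x1,y0,y1=roi; m=cv2.inRange(cv2.cvtColor(im,cv2.COLOR_BGR2HSV),lo,hi); q=np.zeros_like(m); q[y0:y1,x0:x1]=m[y0:y1,x0:x1]
    for k in cv2.findContours(q,cv2.RETR_EXTERNAL,cv2.CHAIN_APPROX_NONE)[0]:
        if cv2.contourArea(k)>25:
            b=cv2.boundingRect(k); print(nm,b,cv2.contourArea(k),onz(cam,[(b[0]+b[2]/2,b[1]+b[3]/2)],z)[0,:2].round(3))
ct,t=shot('top','t12.png'); cs,s=shot('side','s12.png')
blobs('top blue',t,ct,(250,420,120,260),(100,130,50),(125,255,255),.078)
blobs('side blue',s,cs,(200,420,90,260),(100,130,50),(125,255,255),.05)
blobs('side amber',s,cs,(200,420,90,260),(5,120,60),(20,255,255),.045)
blobs('top amber',t,ct,(250,400,140,230),(5,100,50),(20,255,255),.045)
E
```

```text
clock: 29.65
tcp_pos: [0.5561, -0.0587, 0.1597]
orientation: [-179.3, -0.0, 81.9]
ft_force: [0.2, 0.2, -0.3]
opening: 0.299
gripper_force: 0.0
285 60 71 [0.5454 0.0608] [0.5434 0.0523] 12
308 60 71 [0.5643 0.058 ] [0.5629 0.0494] 12
330 60 71 [0.5825 0.0554] [0.5815 0.0468] 12
top blue (293, 174, 21, 21) 304.5 [0.583 0.132]
side blue (265, 187, 28, 31) 380.5 [0.577 0.147]
side blue (356, 174, 30, 33) 515.0 [ 0.392 -0.044]
side blue (286, 113, 26, 28) 491.0 [ 0.718 -0.122]
side amber (244, 212, 18, 11) 68.5 [0.604 0.227]
```

Canister is at tray x about -0.048 and upright. The jar is upright, with its amber band level, at about +0.049. The bar sits where the home position predicts, and the robot is clear.

```bash
python3 -c "
from cell import r
print(r.sign_off())"
```

```text
the job is handed in; nothing more can be done
None
```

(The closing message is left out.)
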